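Stack the drain sieve and hold a tumbled pebble over it in tongs

ROBOT

A 6-joint arm with a two-finger parallel gripper is mounted at the origin on the work surface. World frame = base frame: x ahead of the robot, y to its left, z up, the work surface at z = 0. Lengths are in m, angles in rad, forces in N, time in s.
With the tool pointing down it reaches from about 0.4 to 0.825 m from the base axis. Payload 7 kg.
Tool frame: the origin (TCP) lies midway between the tips of the shut fingers; the grasp point (between the pads) lies 19 mm behind it; z points along the fingers, y is the line along which they close (so a half turn about z gives the same grasp; the last joint's range is limited). The gripper opens to 88 mm and grips with 3 to 60 N. Pads are 19 mm wide; open, the fingers measure 130 mm over their backs; the gripper's body (78 mm by 193 mm) begins 47 mm behind the grasp point.
Start: joints at [1.582, 0.359, 0.012, 0, -1.224, -0.288], TCP at [0.184, 0.649, 0.201] pointing down, gripper open.
Joint ranges: [-3.07, 3.07], [-1.43, 2.12], [-1.02, 1.25], [-3.03, 1.67], [-3.05, -0], [-3.03, 3.03]. Speed limits (rad/s): [2.39, 2.39, 3.01, 3.14, 3.14, 3.14].

INTERFACE

Orientations are given as [roll, pitch, yaw] about the fixed x, y, z axes, in that order (R = Rz(yaw) Ry(pitch) Rx(roll)).
In Python, from station import arm gives the robot as it stands. The module is installed in compiled form; this text tells all that it offers.
- The arm moves only by the tool carry_out, never from a script. Its argument "commands" is a list of rows, each a list of 4 numbers: the shift along the world's x, y, z in units of 50 mm (1.0 is 50 mm), then the turn about the world's z in units of 6 degrees (1.0 is 6 degrees). A call has exactly 10 rows; each row is the pose to reach, as a shift and turn from the pose commanded when the call began; what a row does not reach only later rows make up. A row lasts 1/8 s, in which the tool goes at most 62.5 mm and 10.7 degrees, less where a joint would pass 70% of its speed; a pose out of reach is approached as far as the arm can. A call with a gripper value outside its range is refused whole. "claw" is the closure, from 0 (fully open) to 1 (shut), set as the call begins (left out, the last holds). The fingers move at their own pace and stop on an object; "force" is the grip in N (left out, the last holds). Time passes only in rows, so rows that repeat a pose let the fingers close, or fill a call up. It gives the time, the measured TCP pose, the force, the opening and the grip force at its end, in the units of the state.
- arm.get_state(): the state, without advancing time (a new reading comes with each control period).
- arm.grab_frame(name): name is "side" or "top"; returns a dict with "pixels" (420x560x3 uint8, red, green, blue), "fx", "fy", "cx", "cy" (pixels), "eye" and "orientation" of the camera in the world. Camera axes: x right, y down, z forward; pixel columns grow to the right and rows downward; lengths in m; the calibration is good to about 2 mm. A picture is of the moment at which its call begins. There is no depth.
- arm.job_done(): hands the job in; it is judged then, once.
Trained networks look in a picture, given as the dict that the camera call returned (one of the last four; its "shot" number tells which), for a name from the list of things; names that differ only in an ending like _2 or _b are one class to them, and where a whole thing is asked for, a point or a joint stands for the part that bears it (a point fixed in the world has none). Each returns a list of dicts, best first, with "conf" (0 to 1); they miss things now and then, are a little off and sometimes report something else, mostly with a low value. They report only what shows in the picture. A call takes as long as a camera call. They do not tell look-alikes from the thing itself.
- arm.regions_of(picture, query): "pixels" (420x560 bool, what is visible of it) and "uv" ([column, row] in pixels, amid what is visible of it).
- arm.mark_of(picture, query): "uv" ([column, row] in pixels: a listed point, or the origin of a listed thing).
The state is a dict: "t": time; "q": joint angles; "qd": joint speeds; "joint_efforts": joint torques, N m; "eef_pos": TCP position; "ee_rot": TCP orientation; "force": force on the tool from outside, world axes, zero at the start; "moment": the same for the moment, N m; "width": finger opening in m; "gripper_force": force on a finger pad.
Only numpy, scipy, OpenCV 4.12 (cv2) and the standard library are available. Lean on these libraries where they do the work, as an engineer would, in place of code of your own. Each camera call takes 0.05 s, during which the arm holds its last target. There are 200 camera calls.

TASK

Build the draining stack: seat the spacer ring flat in the round pocket of the stand, then set the small sieve squarely on the ring with its foot down in the ring's hole. Then take the tongs in the gripper, close them on the small pebble without the gripper itself ever touching the stone, and finish still holding it, steady, in the tongs over the middle of the sieve and at least a few centimetres clear above its rim. Do not let go or put anything down at the end, and leave the other things on the shelf where they are.

Things in the scene. Friction and masses are not known exactly. Their poses are not given: they have to be found in the camera images.
- stand: Fixed grey plastic block 100 x 100 x 22 mm with one round pocket in the middle of its top, 64 mm across and 12 mm deep, its edge bevelled by 3 mm. Origin: centre of the underside.
- stand_hole0 (a point): Centre of the pocket's mouth, level with the stand's top, 22 mm above the shelf; the pocket's floor is 12 mm lower. z up.
- spacer: Loose plain aluminium ring, 60 mm outside, 44 mm hole, 26 mm tall, 60 g; lies flat with its axis upright. Origin: on the axis at the underside. Seated in the pocket it stands 14 mm out of the stand.
- sieve: Loose small round zinc-steel sieve pan, 70 g, upright: a foot 40 mm across and 6 mm tall (bevelled 2 mm) below a pan 60 mm across and 16 mm tall with a thin rim and a dark mesh floor; 22 mm tall in all. Origin: on the axis at the underside of the foot. On the seated ring, foot in its hole, its origin is 8 mm above the stand's top and its rim 52 mm above the shelf.
- tongs: Loose sprung steel tongs, 110 g, 175 mm long, lying on edge: two straight flat arms 28 mm tall, 4 mm thick stand on the shelf and close sideways, in the level plane. Origin: at the hinge end, underside, midway between the arms; x along the middle line to the jaws, z up. The arms swing equally about pivots 18 mm either side of the origin; let go, they spring open.
- tong_left: The arm of the tongs on their +y side. Origin: its pivot, underside; x along the arm. Sprung open each arm splays 0.13 rad (jaw pads 67 mm apart) and can be squeezed in by 0.20 rad. On the 28 mm pebble the arms are parallel.
- tong_right: The arm of the tongs on their -y side. Origin: its pivot at the underside, x along the arm.
- tongs_grip (a point): Midway between the black rubber grip patches (34 mm long) on the arms, 70 mm ahead of the tongs' origin, 14 mm above their underside, near the centre of mass. Squeeze here across the tongs' y. Width over the arms here: 58 mm open, 40 mm closed on the pebble. Spring force per arm here: 3 N at 58 mm, 6 N at 50 mm, 10 N at 40 mm; of any force above that, a bit under half reaches the jaws.
- tongs_jaws (a point): Point midway between the jaw pads (each 30 mm long, 28 mm tall) at the tip, 150 mm ahead of the tongs' origin and 80 mm ahead of tongs_grip, at half height.
- pebble: Loose small pale round pebble, 28 mm across, 16 mm tall, 25 g, lying flat on the shelf. Origin: centre of the underside.
- pebble_center (a point): Centre of the small pebble, 8 mm above the shelf as it lies.
- flat_stone: Bystander: flat granite stone 72 mm across, 22 mm tall. Origin: centre of the underside.
- cobble: Bystander: grey stone 44 mm across, 30 mm tall. Origin: centre of the underside.
- jar: Bystander: red plastic grit jar 72 mm across, 95 mm tall. Origin: centre of the underside.
- brush: Bystander: brush lying on the shelf. Origin: at its underside.
There are look-alikes about, which are no part of the job. Leave any orange look-alike of the spacer alone. What is shaped like the tongs but yellow is not meant.

How it is judged:
On the way, in this order (a step that is already met when the one before it is completed fails the run):
1. the spacer ring lies flat in the stand's pocket, let go (horizontal distance between spacer and stand_hole0 below 0.004 m and z of spacer in the frame of stand_hole0 below -0.009 m and angle between spacer's own z axis and vertical below 0.06 rad and contact force between spacer and the fingers below 0.1 N), for 0.2 s.
2. the sieve sits squarely on the ring, its foot in the hole, let go (horizontal distance between spacer and stand_hole0 below 0.004 m and z of spacer in the frame of stand_hole0 below -0.009 m and angle between each of spacer, sieve's own z axis and vertical below 0.06 rad and horizontal distance between sieve and stand_hole0 below 0.006 m and z of sieve in the frame of stand_hole0 below 0.011 m and contact force between sieve and the fingers below 0.1 N), for 0.2 s.
At the end, for the whole second after the job is handed in: Ring in the pocket (4 mm of centre, 3 mm of floor) and sieve on it (6 mm, 3 mm), both level to 0.06 rad; gripper holds tongs (1 N), both arms press the pebble (0.2 N), its centre within 30 mm of the pocket axis, over 82 mm above the shelf, under 0.05 m/s; tongs and pebble clear of the stack (horizontal distance between spacer and stand_hole0 below 0.004 m and z of spacer in the frame of stand_hole0 below -0.009 m and angle between each of spacer, sieve's own z axis and vertical below 0.06 rad and horizontal distance between sieve and stand_hole0 below 0.006 m and z of sieve in the frame of stand_hole0 below 0.011 m and horizontal distance between pebble_center and stand_hole0 below 0.03 m and height (world z) of pebble_center above 0.082 m and contact force between pebble and tong_left above 0.2 N and contact force between pebble and tong_right above 0.2 N and contact force between tongs and the fingers above 1 N and contact force between sieve and pebble below 0.1 N and contact force between tongs and sieve below 0.1 N and contact force between tongs and spacer below 0.1 N and contact force between tongs and stand below 0.1 N and linear speed of pebble below 0.05 m/s); the arm keeps its last pose, push and grip.
It fails at once if the gripper or arm touches the pebble (contact force between pebble and the fingers above 0.3 N or contact force between pebble and the arm above 0.3 N).
It fails at once if a bystander is moved by more than 30 mm (distance of any of flat_stone, cobble, jar, brush from where it was at the start of the episode above 0.03 m).
It also fails if it takes over 72 s, if anything falls off the work surface, if the arm or the gripper's body presses on something with over 40 N, if the wrist force passes 120 N, or if a joint passes its speed limit or range.

## Working session

There is one attempt and no reset: what is moved stays moved. The work goes in short steps, Python scripts to look and compute and a tool call to move; the robot and the scene stay as the last step left them, time stands still between calls to the robot, and variables do not carry over. Pictures are saved under pics/ and viewed, at most 10 in all, crops included, and the job is handed in when it is done.

Besides the shell and the picture viewer there is one more tool, called as a command line: name --pt "numbers of a row" for each row, then --argument value for the rest. carry_out: Moves the arm, as the interface text tells. Its arguments: {"type":"object","properties":{"commands":{"type":"array","items":{"type":"array","items":{"type":"number"}}},"claw":{"type":"number"},"force":{"type":"number"}},"required":["commands"]}

```bash
mkdir -p pics; cat > h.py <<'E'
import numpy as np, cv2
from station import arm
from scipy.spatial.transform import Rotation as R
def rot(o):
    o=np.array(o,float)
    if o.shape==(3,3): return o
    return (R.from_euler('xyz',o) if o.size==3 else R.from_quat(o)).as_matrix()
def ray(p,uv):
    d=np.array([(uv[0]-p['cx'])/p['fx'],(uv[1]-p['cy'])/p['fy'],1.]); return np.array(p['eye']),rot(p['orientation'])@d
def atz(p,uv,z):
    e,d=ray(p,uv); return e+d*(z-e[2])/d[2]
def tri(pa,ua,pb,ub):
    a,d=ray(pa,ua);b,f=ray(pb,ub); s=np.linalg.lstsq(np.c_[d,-f],b-a,rcond=None)[0]
    x,y=a+d*s[0],b+f*s[1]; return (x+y)/2,np.linalg.norm(x-y)
def proj(p,X):
    c=rot(p['orientation']).T@(np.array(X)-p['eye']); return [p['cx']+p['fx']*c[0]/c[2],p['cy']+p['fy']*c[1]/c[2]]
def save(p,n,box=None,k=1):
    im=p['pixels'][:,:,::-1]
    if box: im=im[box[1]:box[3],box[0]:box[2]]
    cv2.imwrite('pics/'+n,cv2.resize(im,None,fx=k,fy=k,interpolation=cv2.INTER_CUBIC))
E
python3 - <<'E'
from h import *
s=arm.grab_frame('side');t=arm.grab_frame('top')
for n,p in (('side',s),('top',t)):
    print(n,p['eye'],p['orientation'],p['fx'],p['cx'],p['cy'])
cv2.imwrite('pics/a.png',cv2.resize(np.hstack([s['pixels'],t['pixels']])[:,:,::-1],None,fx=.714,fy=.714))
save(t,'top.png',k=1.4);save(s,'side.png',k=1.4)
np.set_printoptions(precision=3,suppress=True)
for q in ['stand_hole0','spacer','sieve','tongs','tongs_grip','tongs_jaws','tong_left','tong_right','pebble','pebble_center','stand']:
    for n,p in (('side',s),('top',t)):
        print(q,n,[(np.round(m['uv']).tolist(),round(m['conf'],2),atz(p,m['uv'],0)[:2].round(3).tolist()) for m in arm.mark_of(p,q)][:4])
print(arm.get_state())
E
```

```text
side [ 0.24910461 -0.73478828  0.86003405] [-2.4170358   0.00759816 -0.35171114] 440.18450056437297 276.1480089624962 219.62391100997988
top [ 0.4281349  -0.05821231  1.03304617] [-3.0648091   0.01022385 -1.5739668 ] 405.97304476805357 284.5783718710848 209.04031523543574
stand_hole0 side [([320.0, 272.0], 0.84, [0.545, -0.208]), ([293.0, 207.0], 0.16, [0.564, 0.009])]
stand_hole0 top [([385.0, 155.0], 0.71, [0.645, -0.306]), ([355.0, 198.0], 0.6, [0.534, -0.228])]
spacer side [([295.0, 366.0], 0.78, [0.405, -0.401]), ([346.0, 348.0], 0.63, [0.519, -0.402])]
spacer top [([424.0, 204.0], 0.74, [0.519, -0.402]), ([422.0, 248.0], 0.69, [0.408, -0.395])]
sieve side [([329.0, 190.0], 0.67, [0.679, 0.033]), ([252.0, 152.0], 0.6, [0.531, 0.266])]
sieve top [([252.0, 144.0], 0.59, [0.678, 0.037])]
tongs side [([231.0, 163.0], 0.88, [0.458, 0.238]), ([165.0, 182.0], 0.58, [0.26, 0.227])]
tongs top [([182.0, 311.0], 0.63, [0.252, 0.211]), ([169.0, 228.0], 0.55, [0.461, 0.248])]
tongs_grip side [([254.0, 151.0], 0.8, [0.538, 0.268]), ([186.0, 188.0], 0.73, [0.311, 0.18]), ([298.0, 131.0], 0.71,
[... 990 characters left out ...]
53, [0.607, 0.283])]
pebble_center top [([261.0, 188.0], 0.67, [0.562, 0.012]), ([250.0, 145.0], 0.47, [0.674, 0.041])]
stand side [([322.0, 280.0], 0.56, [0.541, -0.23])]
stand top [([357.0, 196.0], 0.72, [0.541, -0.233]), ([163.0, 230.0], 0.43, [0.455, 0.262])]
{'t': 1.2, 'q': array([ 1.582,  0.359,  0.012, -0.   , -1.224, -0.288]), 'qd': array([ 0.001, -0.001, -0.002, -0.001, -0.001,  0.001]), 'joint_efforts': array([ -0.002, -58.239,  29.33 ,   7.003,   0.012,  -0.   ]), 'eef_pos': array([0.184, 0.649, 0.201]), 'ee_rot': array([ 3.142, -0.   , -0.277]), 'force': array([ 0.616, -0.206, -0.568]), 'moment': array([-0.009,  0.014, -0.04 ]), 'gripper_force': 0.0, 'width': 0.08752103786973839}
```

View top.

View pics/top.png

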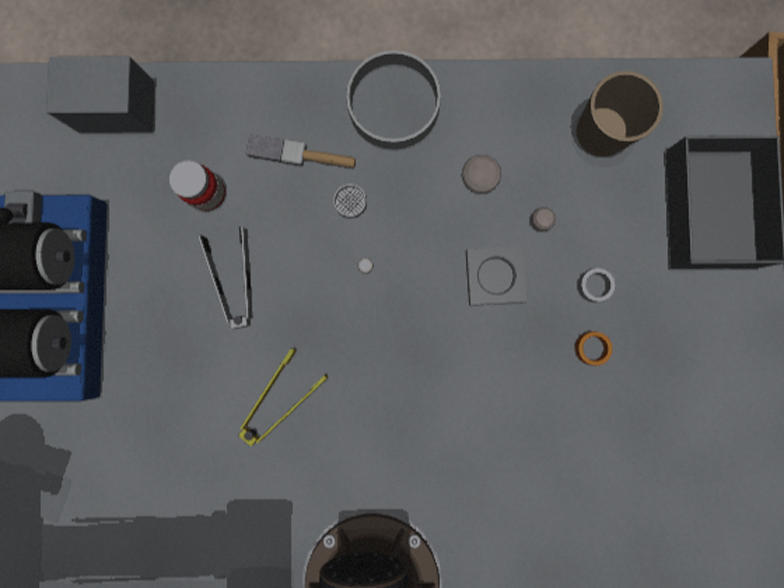

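View pics/side.png

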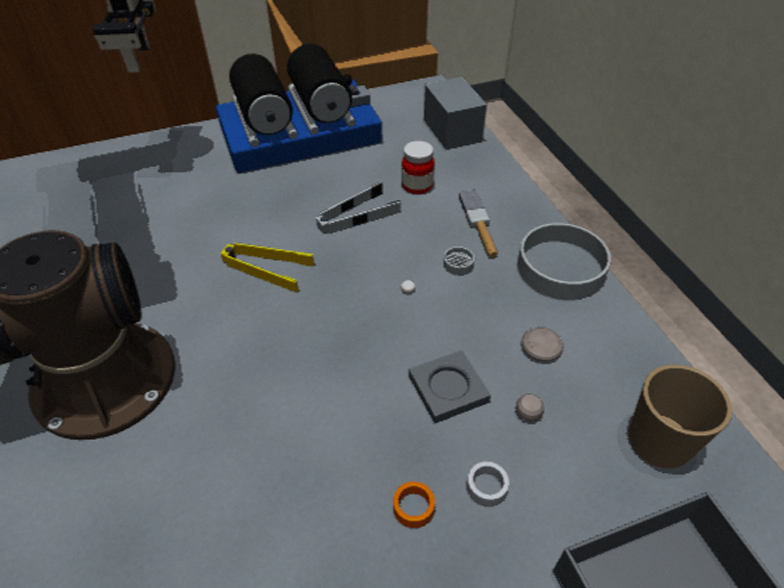

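Top.png (scaled 1.4): silver ring (598,284), stand (496,275), sieve (350,200), pebble (365,266), steel tongs with the hinge at (238,322) and jaws up at (225,235).
Could be taken for the ring: orange ring (594,348) against silver (598,284), so I choose silver. For the tongs: yellow (250,435) against steel (238,322), so I choose steel. For the pebble: cobble (542,218) and flat stone (481,173) against the small pale one (365,266), so I choose the small one. For the sieve: the big hoop (393,97) against the small mesh (350,200), so I choose the mesh.

```bash
cat >> h.py <<'E'
from scipy.optimize import least_squares
def model(shape,x,y,z0,yaw=0):
    if shape[0]=='cyl':
        _,r,za,zb=shape; a=np.linspace(0,2*np.pi,60)
        xy=np.c_[r*np.cos(a),r*np.sin(a)]
    else:
        _,w,za,zb=shape; h=w/2
        xy=np.array([[h,h],[h,-h],[-h,-h],[-h,h]])@np.array([[np.cos(yaw),np.sin(yaw)],[-np.sin(yaw),np.cos(yaw)]])
    return np.array([[x+a,y+b,z0+z] for z in (za,zb) for a,b in xy])
def hc(pts):
    m=cv2.moments(cv2.convexHull(np.array(pts,np.float32))); return np.array([m['m10'],m['m01']])/m['m00']
def mask_near(p,q,xy,tol=.05):
    b=[m for m in arm.regions_of(p,q) if np.linalg.norm(atz(p,m['uv'],.01)[:2]-xy)<tol]
    if not b: return None
    m=b[0]['pixels'].astype(np.uint8); n,l,st,c=cv2.connectedComponentsWithStats(m)
    return l==1+np.argmax(st[1:,4])
def fit(views,q,shape,xy,tol=.05):
    obs=[]
    for p in views:
        m=mask_near(p,q,xy,tol)
        if m is not None:
            v,u=np.nonzero(m); obs.append((p,hc(np.c_[u,v]),m.sum()))
    f=lambda s,z=None:np.concatenate([hc([proj(p,X) for X in model(shape,s[0],s[1],s[2] if z is None else z)])-c for p,c,_ in obs])
    A=least_squares(f,[*xy,0.]) if len(obs)>1 else None; B=least_squares(lambda s:f(s,0.),xy)
    print(q,len(obs),'areas',[int(o[2]) for o in obs],'free',None if A is None else A.x.round(4),'z0',B.x.round(4),'res',B.fun.round(2)); return B.x
E
python3 - <<'E'
from h import *
s=arm.grab_frame('side');t=arm.grab_frame('top')
fit([s,t],'spacer',('cyl',.03,0,.026),(.51,-.39))
fit([s,t],'sieve',('cyl',.03,.006,.022),(.67,.035))
fit([s,t],'pebble',('cyl',.0135,0,.016),(.56,.015))
fit([s,t],'stand',('box',.1,0,.022),(.54,-.225))
a=t['pixels'][120:280,120:320];b=t['pixels'][120:280,330:530]
cv2.imwrite('pics/crop.png',cv2.resize(np.hstack([a,b])[:,:,::-1],None,fx=2,fy=2,interpolation=cv2.INTER_CUBIC))
for q,xy in(('tongs',(.46,.24)),('tongs_grip',(.53,.25)),('tongs_jaws',(.6,.28)),('tong_left',(.457,.257)),('tong_right',(.467,.218)),('stand_hole0',(.535,-.22))):
    u=[[m['uv'] for m in arm.mark_of(p,q) if np.linalg.norm(atz(p,m['uv'],.01)[:2]-xy)<.045] for p in (s,t)]
    if u[0] and u[1]: print(q,[x.round(4) if hasattr(x,'round') else x for x in tri(s,u[0][0],t,u[1][0])])
    else: print(q,[atz(p,v[0],.01) for p,v in zip((s,t),u) if v])
E
```

```text
spacer 2 areas [515, 260] free [ 0.5207 -0.4022 -0.0015] z0 [ 0.5206 -0.4023] res [-0.45 -0.1   0.35 -0.52]
sieve 2 areas [358, 432] free [0.6753 0.0402 0.0007] z0 [0.6757 0.0405] res [-0.58  0.18  0.17 -0.66]
pebble 1 areas [60] free None z0 [0.5611 0.0133] res [ 0. -0.]
stand 2 areas [1870, 1602] free [ 0.5378 -0.2236  0.0011] z0 [ 0.5377 -0.2228] res [-0.77  0.08  0.35 -0.39]
tongs [array([0.4655, 0.2451, 0.0017]), np.float64(0.014)]
tongs_grip [array([0.5308, 0.2441, 0.0186]), np.float64(0.0014)]
tongs_jaws [array([0.5956, 0.2559, 0.0302]), np.float64(0.0024)]
tong_left [array([0.457 , 0.2561, 0.0064]), np.float64(0.003)]
tong_right [array([0.4654, 0.214 , 0.0055]), np.float64(0.0121)]
stand_hole0 [array([ 0.54585043, -0.216926  ,  0.01      ])]
```

View pics/crop.png

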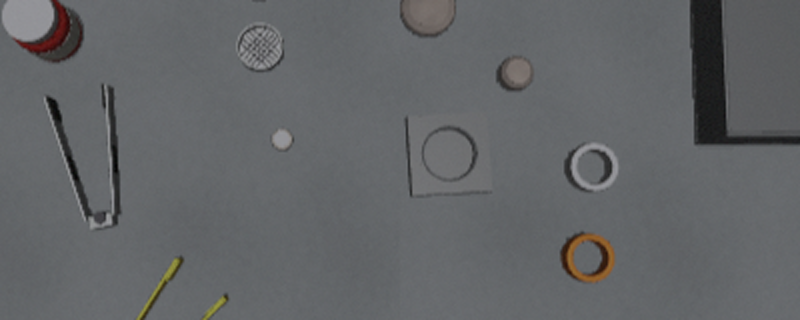

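The crop shows the silver ring at (594,166), apart from the orange one at (588,257), and the steel tongs at left (hinge (100,220)). The choice stands. Moving to the ring, closing along x.

carry_out --pt "6.3 -8 0.4 -12.36" --pt "6.3 -8 0.4 -12.36" --pt "6.3 -8 0.4 -12.36" --pt "6.3 -8 0.4 -12.36" --pt "6.3 -8 0.4 -12.36" --pt "6.3 -8 0.4 -12.36" --pt "6.3 -8 0.4 -12.36" --pt "6.3 -8 0.4 -12.36" --pt "6.3 -8 0.4 -12.36" --pt "6.3 -8 0.4 -12.36" --claw 0 --force 15

```text
t: 3.55
eef_pos: [0.4998, 0.2487, 0.2211]
ee_rot: [3.142, 0.0, -1.573]
force: [-0.4, 0.3, -0.6]
width: 0.0876
gripper_force: 0.0
```

carry_out --pt "0.42 -13.05 -2 0" --pt "0.42 -13.05 -2 0" --pt "0.42 -13.05 -2 0" --pt "0.42 -13.05 -2 0" --pt "0.42 -13.05 -2 0" --pt "0.42 -13.05 -2 0" --pt "0.42 -13.05 -2 0" --pt "0.42 -13.05 -2 0" --pt "0.42 -13.05 -2 0" --pt "0.42 -13.05 -2 0"

```text
t: 4.8
eef_pos: [0.5205, -0.3686, 0.1263]
ee_rot: [-3.141, -0.0, -1.569]
force: [1.0, 0.7, -0.3]
width: 0.0875
gripper_force: 0.0
```

carry_out --pt "0 -0.6 -0.4 0" --pt "0 -0.6 -0.4 0" --pt "0 -0.6 -0.4 0" --pt "0 -0.6 -0.4 0" --pt "0 -0.6 -0.4 0" --pt "0 -0.6 -0.4 0" --pt "0 -0.6 -0.4 0" --pt "0 -0.6 -0.4 0" --pt "0 -0.6 -0.4 0" --pt "0 -0.6 -0.4 0"

```text
t: 6.05
eef_pos: [0.5193, -0.3983, 0.1065]
ee_rot: [3.142, 0.0, -1.571]
force: [-0.3, -1.0, 0.9]
width: 0.0878
gripper_force: 0.0
```

```bash
python3 - <<'E'
from h import *
s=arm.grab_frame('side')
save(s,'r1.png',(200,240,480,420),2.5)
print(arm.get_state()['eef_pos'])
E
```

```text
[ 0.51930121 -0.39826227  0.10650716]
```

View pics/r1.png

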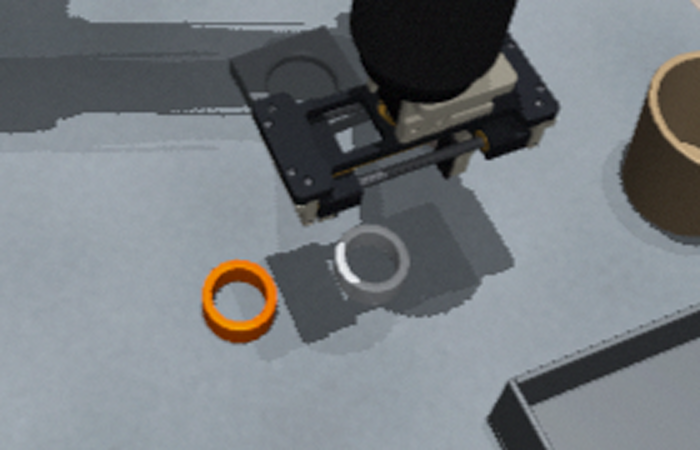

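The body (along x) is clear of the box; the silver ring, at crop pixel (372,263), lies below, between the fingers. Descend and close.

carry_out --pt "0.02 -0.08 -0.6 0" --pt "0.02 -0.08 -1.2 0" --pt "0.02 -0.08 -1.6 0" --pt "0.02 -0.08 -1.83 0" --pt "0.02 -0.08 -1.83 0" --pt "0.02 -0.08 -1.83 0" --pt "0.02 -0.08 -1.83 0" --pt "0.02 -0.08 -1.83 0" --pt "0.02 -0.08 -1.83 0" --pt "0.02 -0.08 -1.83 0"

```text
t: 7.35
eef_pos: [0.5204, -0.4022, 0.0152]
ee_rot: [-3.141, -0.0, -1.571]
force: [-0.9, 0.0, 0.8]
width: 0.0876
gripper_force: 0.0
```

carry_out --pt "0 0 0 0" --pt "0 0 0 0" --pt "0 0 0 0" --pt "0 0 0 0" --pt "0 0 0 0" --pt "0 0 0 0" --pt "0 0 0 0" --pt "0 0 0 0" --pt "0 0 0 0" --pt "0 0 0 0" --claw 1 --force 15

```text
t: 8.6
eef_pos: [0.5204, -0.4022, 0.0151]
ee_rot: [-3.142, -0.0, -1.571]
force: [-0.1, 0.1, 0.5]
width: 0.0008
gripper_force: 0.0
```

```bash
python3 - <<'E'
from h import *
s=arm.grab_frame('side');t=arm.grab_frame('top')
save(s,'r2.png',(200,240,480,420),2.5)
cv2.imwrite('pics/r2.png',np.hstack([cv2.resize(p['pixels'][:,:,::-1][b[1]:b[3],b[0]:b[2]],(400,400),interpolation=cv2.INTER_CUBIC) for p,b in ((s,(280,280,400,400)),(t,(360,140,480,260)))]))
E
```

```text
(no output)
```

View pics/r2.png

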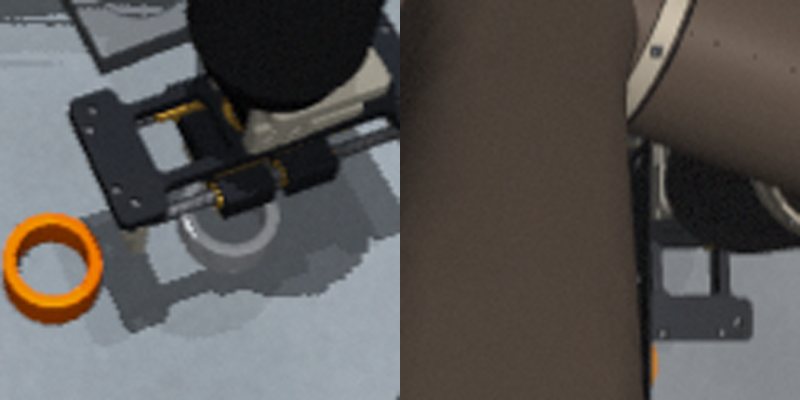

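```bash
python3 - <<'E'
from h import *
s=arm.grab_frame('side')
for z in (.015,.034,.08,.1): print(z,[(np.array(proj(s,(.5204+d,-.4022,z)))-280)/.3 for d in (-.065,0,.065)])
fit([s],'spacer',('cyl',.03,0,.026),(.52,-.402),.06)
for q in('spacer',): print([(m['uv'],m['conf'],atz(s,m['uv'],0)) for m in arm.mark_of(s,q)])
save(s,'r3.png',(310,310,390,380),8)
E
```

```text
0.015 [array([128.71188317, 250.12854132]), array([225.82259351, 215.05394792]), array([319.8576743 , 181.09021507])]
0.034 [array([130.77811669, 236.30500387]), array([229.41330264, 200.8935939 ]), array([324.87525627, 166.62141866])]
0.08 [array([136.07122917, 200.89296646]), array([238.60310389, 164.65260786]), array([337.70528881, 129.62448875])]
0.1 [array([138.51082393, 184.57156363]), array([242.83452643, 147.96553043]), array([343.60724324, 112.60549883])]
spacer 1 areas [372] free None z0 [ 0.5173 -0.4134] res [-0.  0.]
[([295.1, 366.0], 0.81, array([ 0.40528832, -0.4010829 ,  0.        ])), ([341.5, 348.3], 0.55, array([ 0.50938049, -0.39933922,  0.        ]))]
```

View pics/r3.png

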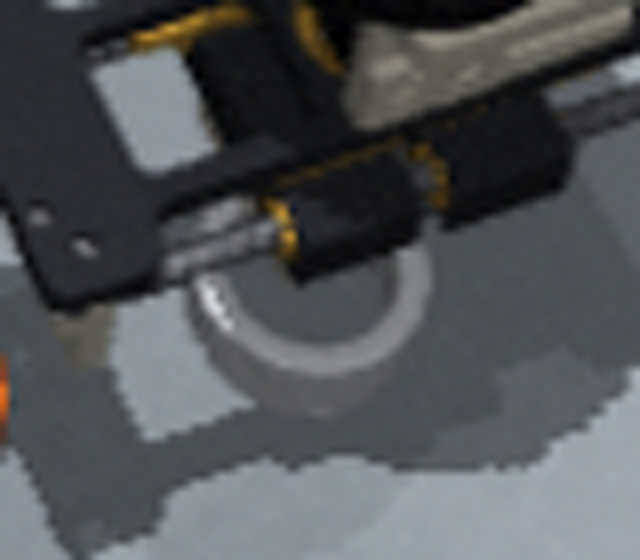

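carry_out --pt "0 0 0.5 0" --pt "0 0 1 0" --pt "0 0 1.5 0" --pt "0 0 2 0" --pt "0 0 2.5 0" --pt "0 0 3 0" --pt "0 0 3 0" --pt "0 0 3 0" --pt "0 0 3 0" --pt "0 0 3 0"

```text
t: 10.1
eef_pos: [0.52, -0.4021, 0.1642]
ee_rot: [3.14, 0.001, -1.571]
force: [0.0, -0.1, -0.4]
width: 0.0007
gripper_force: 0.0
```

```bash
python3 - <<'E'
from h import *
s=arm.grab_frame('side');t=arm.grab_frame('top')
np.save('s1.npy',s['pixels']);np.save('t1.npy',t['pixels'])
fit([s,t],'spacer',('cyl',.03,0,.026),(.52,-.402),.06)
print([(m['uv'],m['conf'],atz(s,m['uv'],0)) for m in arm.mark_of(s,'spacer')], proj(s,arm.get_state()['eef_pos']),arm.get_state()['width'])
E
```

```text
Traceback (most recent call last):
  File "h.py", line 44, in fit
    A=least_squares(f,[*xy,0.]) if len(obs)>1 else None; B=least_squares(lambda s:f(s,0.),xy)
                                                           ~~~~~~~~~~~~~^^^^^^^^^^^^^^^^^^^^^
  File "h.py", line 44, in <lambda>
    A=least_squares(f,[*xy,0.]) if len(obs)>1 else None; B=least_squares(lambda s:f(s,0.),xy)
                                                                                  ~^^^^^^
  File "h.py", line 43, in <lambda>
    f=lambda s,z=None:np.concatenate([hc([proj(p,X) for X in model(shape,s[0],s[1],s[2] if z is None else z)])-c for p,c,_ in obs])
                      ~~~~~~~~~~~~~~^^^^^^^^^^^^^^^^^^^^^^^^^^^^^^^^^^^^^^^^^^^^^^^^^^^^^^^^^^^^^^^^^^^^^^^^^^^^^^^^^^^^^^^^^^^^^^^
ValueError: need at least one array to concatenate
```

carry_out --pt "0 0 0 0" --pt "0 0 0 0" --pt "0 0 0 0" --pt "0 0 0 0" --pt "0 0 0 0" --pt "0 0 0 0" --pt "0 0 0 0" --pt "0 0 0 0" --pt "0 0 0 0" --pt "0 0 0 0" --claw 0

```text
t: 11.55
eef_pos: [0.5203, -0.4022, 0.165]
ee_rot: [3.142, -0.0, -1.571]
force: [0.1, 0.5, -0.0]
width: 0.0869
gripper_force: 0.0
```

```bash
python3 - <<'E'
from h import *
s=arm.grab_frame('side')
c=lambda im:cv2.resize(im[225:405,260:420,::-1],(400,450),interpolation=cv2.INTER_CUBIC)
cv2.imwrite('pics/r4.png',np.hstack([c(np.load('s1.npy')),c(s['pixels'])]))
print(arm.get_state()['width'])
E
```

```text
0.08775384070370348
```

View pics/r4.png

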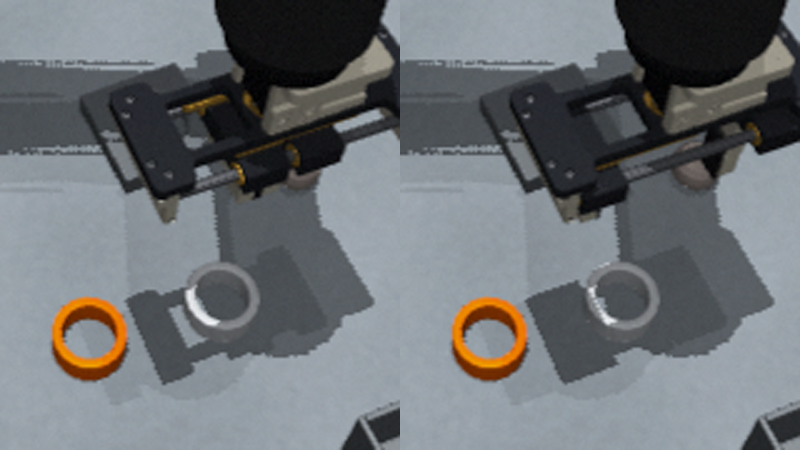

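```bash
python3 - <<'E'
from h import *
s=arm.grab_frame('side');t=arm.grab_frame('top')
def c(im,b):
    im=im[b[1]:b[3],b[0]:b[2],::-1]; im=(255*(im/255.)**.5).astype(np.uint8); return cv2.resize(im,(400,300),interpolation=cv2.INTER_CUBIC)
b=(300,225,420,315); d=(370,130,490,220)
e=np.array(arm.get_state()['eef_pos'])
S=s['pixels'].copy()
for z in (0,.019,.066):
    for x in(-.044,0,.044):
        u=np.round(proj(s,e+[x,0,z])).astype(int); S[u[1],u[0]]=[255,0,0]
cv2.imwrite('pics/r5.png',np.vstack([np.hstack([c(np.load('s1.npy'),b),c(S,b)]),np.hstack([c(np.load('t1.npy'),d),c(t['pixels'],d)])]))
E
```

```text
(no output)
```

View pics/r5.png

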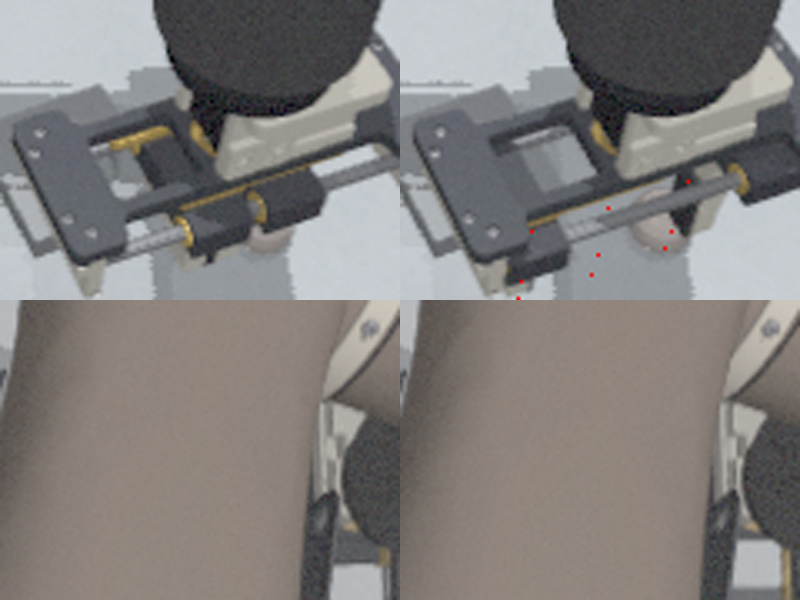

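In r5, with the gripper shut, the tips show at about (208,260) against a predicted TCP of (192,275). So the real tips sit about 10–16 mm higher than reported, and the fingers passed over the ring. I'll go lower; 3 mm is safe either way.

carry_out --pt "0 0 -1 0" --pt "0 0 -2 0" --pt "0 0 -2.7 0" --pt "0 0 -2.9 0" --pt "0 0 -3 0" --pt "0 0 -3.1 0" --pt "0 0 -3.2 0" --pt "0 0 -3.24 0" --pt "0 0 -3.24 0" --pt "0 0 -3.24 0"

```text
t: 12.95
eef_pos: [0.5205, -0.4023, 0.0033]
ee_rot: [-3.141, -0.0, -1.571]
force: [-0.4, -0.2, -0.1]
width: 0.0873
gripper_force: 0.0
```

carry_out --pt "0 0 0 0" --pt "0 0 0 0" --pt "0 0 0 0" --pt "0 0 0 0" --pt "0 0 0 0" --pt "0 0 0 0" --pt "0 0 0 0" --pt "0 0 0 0" --pt "0 0 0 0" --pt "0 0 0 0" --claw 1 --force 12

```text
t: 14.2
eef_pos: [0.5204, -0.4022, 0.003]
ee_rot: [-3.142, -0.0, -1.571]
force: [0.3, 0.5, -0.1]
width: 0.0005
gripper_force: 0.0
```

carry_out --pt "0 0 0 0" --pt "0 0 0 0" --pt "0 0 0 0" --pt "0 0 0 0" --pt "0 0 0 0" --pt "0 0 0 0" --pt "0 0 0 0" --pt "0 0 0 0" --pt "0 0 -0.05 0" --pt "0 0 -0.1 0" --claw 0

```text
t: 15.45
eef_pos: [0.5203, -0.4022, -0.0022]
ee_rot: [3.142, 0.0, -1.571]
force: [-0.5, -0.8, 0.9]
width: 0.087
gripper_force: 0.0
```

```bash
python3 - <<'E'
from h import *
s=arm.grab_frame('side')
im=s['pixels'].copy()
e=np.array(arm.get_state()['eef_pos']);print(arm.get_state()['force'],e)
for z in (0,.02,.04):
    for x in(-.044,.044):
        u=np.round(proj(s,e+[x,0,z])).astype(int); im[u[1],u[0]]=[255,0,0]
def g(im): return (255*(im/255.)**.5).astype(np.uint8)
cv2.imwrite('pics/r6.png',cv2.resize(g(im[280:400,280:420,::-1]),(700,600),interpolation=cv2.INTER_CUBIC))
E
```

```text
[-0.16164545  0.1511833  -0.03541634] [ 0.52004214 -0.4020155  -0.00260888]
```

View pics/r6.png

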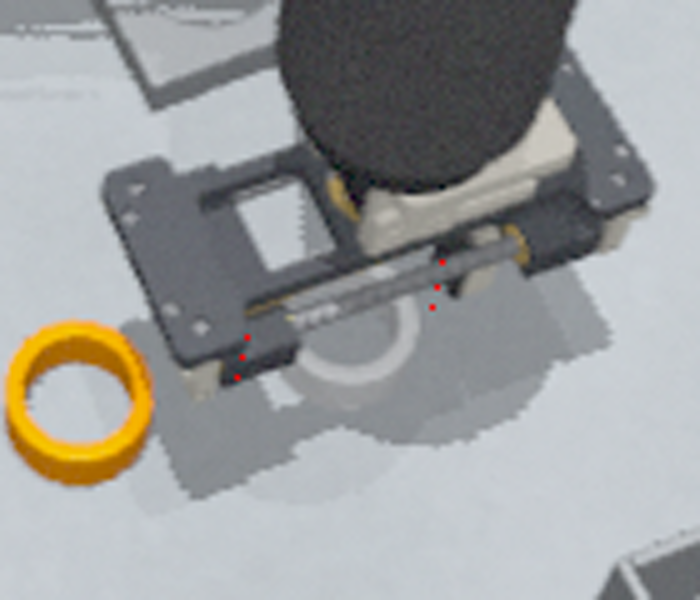

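Still free at a reading of −2.6 mm. Since the fingers passed over the 26 mm ring at 3 mm, the true tips are at least 23 mm above the reported TCP. A reading of −12 mm is therefore safe.

carry_out --pt "0 0 -0.1 0" --pt "0 0 -0.2 0" --pt "0 0 -0.2 0" --pt "0 0 -0.2 0" --pt "0 0 -0.2 0" --pt "0 0 -0.2 0" --pt "0 0 -0.2 0" --pt "0 0 -0.2 0" --pt "0 0 -0.2 0" --pt "0 0 -0.2 0"

```text
t: 16.75
eef_pos: [0.5203, -0.4022, -0.012]
ee_rot: [3.142, 0.0, -1.571]
force: [-0.3, -0.8, -1.0]
width: 0.0877
gripper_force: 0.0
```

carry_out --pt "0 0 0 0" --pt "0 0 0 0" --pt "0 0 0 0" --pt "0 0 0 0" --pt "0 0 0 0" --pt "0 0 0 0" --pt "0 0 0 0" --pt "0 0 0 0" --pt "0 0 0 0" --pt "0 0 0 0" --claw 1 --force 12

```text
t: 18.0
eef_pos: [0.5203, -0.4022, -0.012]
ee_rot: [3.142, -0.0, -1.571]
force: [-0.9, 1.3, -0.6]
width: 0.0603
gripper_force: 12.0
```

carry_out --pt "0 0 0.5 0" --pt "0 0 1 0" --pt "0 0 1.5 0" --pt "0.1 1 1.6 0" --pt "0.2 2 1.6 0" --pt "0.35 3 1.6 0" --pt "0.35 3.59 1.6 0" --pt "0.35 3.59 1.6 0" --pt "0.35 3.59 1.6 0" --pt "0.35 3.59 1.6 0"

```text
t: 19.25
eef_pos: [0.5377, -0.2236, 0.0679]
ee_rot: [3.141, -0.0, -1.572]
force: [0.2, -1.6, 0.1]
width: 0.0606
gripper_force: 12.0
```

```bash
python3 - <<'E'
from h import *
s=arm.grab_frame('side');t=arm.grab_frame('top')
st=arm.get_state();e=np.array(st['eef_pos']);print(e,st['width'],st['gripper_force'],st['force'])
for n,p in(('s',s),('t',t)):
    np.save(n+'2.npy',p['pixels'])
    for m in arm.regions_of(p,'spacer'):
        v,u=np.nonzero(m['pixels']); print(n,m['conf'],m['uv'],len(u),u.min(),u.max(),v.min(),v.max())
    mod=np.array([proj(p,X) for X in model(('cyl',.03,0,.026),e[0],e[1],e[2]+.012)]); print('pred',mod.min(0),mod.max(0),hc(mod))
    print('hole',[(m['conf'],m['uv']) for m in arm.mark_of(p,'stand_hole0')],proj(p,[.5377,-.2228,.022]))
E
```

```text
[ 0.5376591  -0.22352944  0.06786694] 0.06025575688709678 11.999998238752596 [ 0.37924169 -0.69535686 -1.09031614]
s 0.88 [325.5, 256.4] 395 312 337 243 268
s 0.73 [296.9, 353.6] 510 282 310 344 376
s 0.4 [261.7, 154.8] 449 235 286 144 165
pred [308.2867214  239.22215817] [336.79264718 268.50254598] [322.4117539  253.80236231]
hole [(0.58, [317.5, 272.4]), (0.37, [290.0, 209.2])] [np.float64(320.0655975878901), np.float64(272.113724704983)]
t 0.76 [429.3, 252.9] 345 410 436 237 261
t 0.59 [351.2, 194.3] 46 346 365 192 204
pred [345.95038915 179.1854506 ] [373.7415104  206.12142993] [359.85224725 192.70922209]
hole [(0.76, [355.2, 198.4])] [np.float64(354.4155433347516), np.float64(196.10266721929725)]
```

Prediction and networks agree (right and bottom edges within 0.5 px). Lower into the pocket.

carry_out --pt "0 0.01 -0.4 0" --pt "0 0.01 -0.8 0" --pt "0 0.01 -1.0 0" --pt "0 0.01 -1.1 0" --pt "0 0.01 -1.2 0" --pt "0 0.01 -1.3 0" --pt "0 0.01 -1.36 0" --pt "0 0.01 -1.36 0" --pt "0 0.01 -1.36 0" --pt "0 0.01 -1.36 0"

```text
t: 20.8
eef_pos: [0.538, -0.2222, 0.0002]
ee_rot: [-3.141, -0.0, -1.571]
force: [-0.1, -0.4, -1.2]
width: 0.0604
gripper_force: 12.0
```

carry_out --pt "0 0 0 0" --pt "0 0 0 0" --pt "0 0 0 0" --pt "0 0 0 0" --pt "0 0 0 0" --pt "0 0 0 0" --pt "0 0 0.4 0" --pt "0 0 1 0" --pt "0 0 2 0" --pt "0 0 2.4 0" --claw 0

```text
t: 22.05
eef_pos: [0.5393, -0.2225, 0.1232]
ee_rot: [-3.138, -0.001, -1.571]
force: [1.2, -0.0, -0.4]
width: 0.0879
gripper_force: 0.0
```

carry_out --pt "0.8 1.1 0 0" --pt "1.5 2 0 0" --pt "2.2 3 0 0" --pt "2.76 4 0 0" --pt "2.76 5.25 0 0" --pt "2.76 5.25 -0.6 0" --pt "2.76 5.25 -0.6 0" --pt "2.76 5.25 -0.6 0" --pt "2.76 5.25 -0.6 0" --pt "2.76 5.25 -0.6 0"

```text
t: 23.3
eef_pos: [0.6763, 0.0397, 0.091]
ee_rot: [-3.14, 0.0, -1.572]
force: [-0.4, -0.0, -0.1]
width: 0.0877
gripper_force: 0.0
```

```bash
python3 - <<'E'
from h import *
s=arm.grab_frame('side');t=arm.grab_frame('top')
st=arm.get_state();e=np.array(st['eef_pos']);print(e,st['width'])
for n,p in(('s',s),('t',t)):
    np.save(n+'3.npy',p['pixels'])
    for m in arm.regions_of(p,'spacer')[:3]:
        v,u=np.nonzero(m['pixels']); print(n,m['conf'],m['uv'],len(u),u.min(),u.max(),v.min(),v.max())
    for z in (.01,.022):
        mod=np.array([proj(p,X) for X in model(('cyl',.03,.012,.026),.5377,-.2228,z)]); print('pred',z,mod.min(0),mod.max(0),hc(mod))
try: fit([s,t],'sieve',('cyl',.03,.006,.022),(.6757,.0405))
except Exception as x: print(x)
try: fit([s,t],'spacer',('cyl',.03,.022,.036),(.5377,-.2228))
except Exception as x: print(x)
E
```

```text
[0.67611834 0.03987121 0.09069484] 0.08785579745657819
s 0.73 [297.4, 354.8] 562 281 310 344 376
s 0.56 [320.6, 267.9] 480 308 334 258 284
pred 0.01 [306.9946089  257.95181529] [333.7297175  283.13836764] [320.29909605 270.51670468]
pred 0.022 [307.23092205 254.83209276] [334.21163603 280.15608103] [320.65702872 267.46526699]
t 0.86 [362.3, 195.8] 186 344 365 185 208
t 0.73 [416.5, 251.9] 430 410 436 236 261
pred 0.01 [342.40623745 183.41240432] [367.52642495 208.05229977] [354.96584275 195.76289933]
pred 0.022 [343.04632727 182.72604998] [368.47997332 207.66700871] [355.76267161 195.22771066]
sieve 1 areas [324] free None z0 [0.6785 0.0399] res [ 0. -0.]
spacer 2 areas [480, 186] free [ 0.5374 -0.2228 -0.001 ] z0 [ 0.5374 -0.2233] res [-0.86 -0.17  0.55 -0.77]
```

The ring is seated: side-view rows 258–284, against 258–283 predicted. Turn to yaw 0, to stay off the brush handle end, then take the sieve.

carry_out --pt "0 0 0 1.7" --pt "0 0 0 3.4" --pt "0 0 0 5.1" --pt "0 0 0 6.8" --pt "0 0 0 8.5" --pt "0 0 0 10.2" --pt "0 0 0 11.9" --pt "0 0 0 13.6" --pt "0 0 0 15" --pt "0 0 0 15"

```text
t: 24.95
eef_pos: [0.6758, 0.0404, 0.09]
ee_rot: [3.142, 0.0, -0.001]
force: [0.3, 0.6, -0.0]
width: 0.0877
gripper_force: 0.0
```

carry_out --pt "0 0 -0.6 0" --pt "0 0 -1.2 0" --pt "0 0 -1.6 0" --pt "0 0 -1.9 0" --pt "0 0 -2.1 0" --pt "0 0 -2.14 0" --pt "0 0 -2.14 0" --pt "0 0 -2.14 0" --pt "0 0 -2.14 0" --pt "0 0 -2.14 0"

```text
t: 26.2
eef_pos: [0.676, 0.0404, -0.0167]
ee_rot: [-3.141, -0.0, -0.0]
force: [1.5, 0.1, -0.5]
width: 0.0875
gripper_force: 0.0
```

carry_out --pt "0 0 0 0" --pt "0 0 0 0" --pt "0 0 0 0" --pt "0 0 0 0" --pt "0 0 0 0" --pt "0 0 0 0" --pt "0 0 0 0" --pt "0 0 0 0" --pt "0 0 0 0" --pt "0 0 0 0" --claw 1 --force 10

```text
t: 27.45
eef_pos: [0.6758, 0.0403, -0.017]
ee_rot: [3.142, 0.0, -0.0]
force: [0.3, -1.0, -0.9]
width: 0.0595
gripper_force: 10.0
```

carry_out --pt "0 0 0.7 0" --pt "0 0 1.4 0" --pt "-0.6 -1.1 1.7 0" --pt "-1.2 -2.2 1.7 0" --pt "-1.8 -3.3 1.7 0" --pt "-2.3 -4.4 1.7 0" --pt "-2.77 -5.27 1.7 0" --pt "-2.77 -5.27 1.7 0" --pt "-2.77 -5.27 1.7 0" --pt "-2.77 -5.27 1.7 0"

```text
t: 28.7
eef_pos: [0.5379, -0.2224, 0.068]
ee_rot: [-3.142, -0.0, 0.001]
force: [-0.1, 0.2, -1.2]
width: 0.0594
gripper_force: 10.0
```

```bash
python3 - <<'E'
from h import *
s=arm.grab_frame('side');t=arm.grab_frame('top')
st=arm.get_state();e=np.array(st['eef_pos']);print(e,st['width'],st['gripper_force'])
for n,p in(('s',s),('t',t)):
    np.save(n+'4.npy',p['pixels'])
    for q in('sieve','spacer'):
      for m in arm.regions_of(p,q)[:3]:
        v,u=np.nonzero(m['pixels']); print(n,q,round(m['conf'],2),m['uv'],len(u),u.min(),u.max(),v.min(),v.max())
    mod=np.array([proj(p,X) for X in model(('cyl',.03,.006,.022),e[0],e[1],e[2]+.017)]); print('pred sieve',mod.min(0),mod.max(0),hc(mod))
    mod=np.array([proj(p,X) for X in model(('cyl',.03,.022,.036),.5375,-.223,0)]); print('pred ring',mod.min(0),mod.max(0))
E
```

```text
[ 0.53787742 -0.22229283  0.0679572 ] 0.0594821358572484 9.999949418124743
s sieve 0.46 [316.9, 258.1] 153 310 324 240 264
s spacer 0.72 [293.6, 355.6] 606 280 310 343 376
s spacer 0.51 [314.3, 275.3] 301 308 334 262 284
pred sieve [308.39717129 238.47309979] [336.68572334 265.01767162] [322.46132081 251.70984992]
pred ring [306.94806988 258.04132257] [333.68712    283.23482093]
t sieve 0.69 [171.8, 198.6] 763 141 179 162 235
t spacer 0.6 [141.3, 133.2] 997 121 160 115 150
pred sieve [346.08617483 179.02251059] [373.29785915 205.62986012] [359.69239412 192.36419542]
pred ring [342.4874686  183.49234565] [367.60927321 208.13192301]
```

carry_out --pt "-0.01 -0.01 -0.3 0" --pt "-0.01 -0.01 -0.6 0" --pt "-0.01 -0.01 -0.75 0" --pt "-0.01 -0.01 -0.85 0" --pt "-0.01 -0.01 -0.95 0" --pt "-0.01 -0.01 -1.03 0" --pt "-0.01 -0.01 -1.08 0" --pt "-0.01 -0.01 -1.08 0" --pt "-0.01 -0.01 -1.08 0" --pt "-0.01 -0.01 -1.08 0"

```text
t: 30.25
eef_pos: [0.537, -0.2237, 0.0143]
ee_rot: [3.142, -0.0, -0.0]
force: [-0.3, 0.4, -0.4]
width: 0.0594
gripper_force: 10.0
```

carry_out --pt "0 0 0 0" --pt "0 0 0 0" --pt "0 0 0 0" --pt "0 0 0 0" --pt "0 0 0 0" --pt "0 0 0 0" --pt "0 0 0.4 0" --pt "0 0 1 0" --pt "0 0 2 0" --pt "0 0 2.8 0" --claw 0

```text
t: 31.5
eef_pos: [0.537, -0.2238, 0.156]
ee_rot: [3.141, -0.001, -0.0]
force: [1.4, -1.0, -0.4]
width: 0.0877
gripper_force: 0.0
```

```bash
cat > tg.py <<'E'
from h import *
def tongs(x,y,yaw,a,z0=0):
    P=[]
    for sg in (1,-1):
        for l in np.linspace(0,.165,12):
            px,py=l*np.cos(a)*1., sg*(.018+l*np.sin(a))
            for z in (0,.014,.028): P.append([px,py,z])
    P=np.array(P);c,s_=np.cos(yaw),np.sin(yaw)
    return np.c_[x+c*P[:,0]-s_*P[:,1],y+s_*P[:,0]+c*P[:,1],P[:,2]+z0]
def fit_tongs(views,x0,a=.13,xy=None,z0=0,tol=.06):
    ds=[]
    for p in views:
        b=[m for m in arm.regions_of(p,'tongs') if np.linalg.norm(atz(p,m['uv'],.014+z0)[:2]-xy)<tol]
        if not b: print('none');continue
        ds.append((p,b[0]['pixels']));v,u=np.nonzero(b[0]['pixels']);print(b[0]['conf'],len(u),u.min(),u.max(),v.min(),v.max())
    D=[(p,m,cv2.distanceTransform((~m).astype(np.uint8),cv2.DIST_L2,5)) for p,m in ds]
    def f(s):
        r=[]
        for p,m,d in D:
            X=np.array([proj(p,q) for q in tongs(s[0],s[1],s[2],a,z0)],np.float32)
            r.append(cv2.remap(d,X[:,0:1],X[:,1:2],cv2.INTER_LINEAR).ravel())
            v,u=np.nonzero(m); uv=np.c_[u,v][::3]
            r.append(.5*np.sqrt(((uv[:,None]-X[None])**2).sum(2)).min(1))
        return np.concatenate(r)
    S=least_squares(f,x0,x_scale=[.01,.01,.1],diff_step=1e-3,loss='soft_l1'); print(S.x.round(4),'rms',np.sqrt((S.fun**2).mean()).round(2)); return S.x
E
python3 - <<'E'
from tg import *
s=arm.grab_frame('side');t=arm.grab_frame('top')
r=[fit_tongs([v for v in V],[.46,.24,.12],xy=np.array([.53,.25])) for V in ([s,t],[t],[s])]
for x in r: print('grip',(x[:2]+.07*np.array([np.cos(x[2]),np.sin(x[2])])).round(4))
fit([s,t],'pebble',('cyl',.0135,0,.016),(.561,.013))
for p in (s,t): print([(m['uv'],round(m['conf'],2),atz(p,m['uv'],.008)[:2]) for m in arm.mark_of(p,'pebble_center')])
im=t['pixels'].copy()
for X in tongs(*r[0],.13):
    u=np.round(proj(t,X)).astype(int); im[u[1],u[0]]=[255,0,0]
im2=s['pixels'].copy()
for X in tongs(*r[0],.13):
    u=np.round(proj(s,X)).astype(int); im2[u[1],u[0]]=[255,0,0]
cv2.imwrite('pics/t1.png',np.hstack([cv2.resize(im[150:250,120:220,::-1],(400,400)),cv2.resize(im2[100:200,210:310,::-1],(400,400))]))
E
```

```text
0.97 936 226 286 131 166
none
[0.4592 0.2375 0.2122] rms 0.77
noneTraceback (most recent call last):
  File "<stdin>", line 3, in <module>
  File "tg.py", line 25, in fit_tongs
    S=least_squares(f,x0,x_scale=[.01,.01,.1],diff_step=1e-3,loss='soft_l1'); print(S.x.round(4),'rms',np.sqrt((S.fun**2).mean()).round(2)); return S.x
    return func(*args, **kwargs)
    vector_fun = VectorFunction(
        fun_wrapped,
    ...<6 lines>...
        workers=workers
    )
    self._update_fun()
    ~~~~~~~~~~~~~~~~^^
    self.f = self.fun_wrapped(xp_copy(self.x))
             ~~~~~~~~~~~~~~~~^^^^^^^^^^^^^^^^^
    return np.atleast_1d(self.fun(x))
                         ~~~~~~~~^^^
    return self.f(x, *self.args, **self.kwargs)
           ~~~~~~^^^^^^^^^^^^^^^^^^^^^^^^^^^^^^
  File "tg.py", line 24, in f
    return np.concatenate(r)
           ~~~~~~~~~~~~~~^^^
ValueError: need at least one array to concatenate
```

```bash
sed -i 's/    for p in views:\n        b=/&/; s/print(.none.);continue/print("none",[(m["uv"],round(m["conf"],2)) for m in arm.regions_of(p,"tongs")]);continue/' tg.py
python3 - <<'E'
from tg import *
s=arm.grab_frame('side');t=arm.grab_frame('top')
print([(m['uv'],round(m['conf'],2),m['pixels'].sum()) for q in('tong_left','tong_right') for m in arm.regions_of(t,q)])
x=fit_tongs([s,t],[.46,.24,.2],xy=np.array([.53,.25]),tol=.09)
# top view by colour: bright pixels in the tongs' box
g=t['pixels'][155:240,135:185].astype(int); mx=g.max(2); print(np.median(mx))
m=np.zeros((420,560),bool); m[155:240,135:185]=abs(mx-np.median(mx))>35
print(m.sum())
d=cv2.distanceTransform((~m).astype(np.uint8),cv2.DIST_L2,5)
def f(q):
    X=np.array([proj(t,w) for w in tongs(*q,.13)],np.float32); v,u=np.nonzero(m); uv=np.c_[u,v]
    return np.r_[cv2.remap(d,X[:,:1],X[:,1:],cv2.INTER_LINEAR).ravel(),np.sqrt(((uv[:,None]-X[None])**2).sum(2)).min(1)]
S=least_squares(f,x,x_scale=[.01,.01,.1],diff_step=1e-3,loss='soft_l1');y=S.x;print('top colour',y.round(4),np.sqrt((S.fun**2).mean()))
for k in(x,y): print('grip',(k[:2]+.07*np.array([np.cos(k[2]),np.sin(k[2])])).round(4))
fit([s,t],'pebble',('cyl',.0135,0,.016),(.561,.013))
for p in (s,t): print([(m['uv'],round(m['conf'],2),atz(p,m['uv'],.008)[:2]) for m in arm.mark_of(p,'pebble_center')])
ims=[]
for p,b in((t,(120,150,220,250)),(s,(210,100,310,200))):
    im=cv2.resize(p['pixels'][b[1]:b[3],b[0]:b[2],::-1],(400,400))
    for k,c in((x,(0,0,255)),(y,(0,255,0))):
        for w in tongs(*k,.13):
            u=(np.array(proj(p,w))-b[:2])*4+2; cv2.circle(im,tuple(int(i) for i in u),1,c,-1)
    ims.append(im)
cv2.imwrite('pics/t1.png',np.hstack(ims))
E
```

```text
[([149.7, 197.4], 0.75, np.int64(287)), ([177.4, 197.0], 0.66, np.int64(241)), ([175.4, 204.9], 0.23, np.int64(779))]
0.89 956 226 286 130 166
0.82 691 142 179 163 234
[0.4564 0.2368 0.2256] rms 0.85
142.0
642
top colour [0.4552 0.2369 0.209 ] 1.9156032084104395
grip [0.5247 0.2525]
grip [0.5236 0.2514]Traceback (most recent call last):
  File "<stdin>", line 15, in <module>
  File "h.py", line 44, in fit
    A=least_squares(f,[*xy,0.]) if len(obs)>1 else None; B=least_squares(lambda s:f(s,0.),xy)
                                                           ~~~~~~~~~~~~~^^^^^^^^^^^^^^^^^^^^^
    return func(*args, **kwargs)
    vector_fun = VectorFunction(
        fun_wrapped,
    ...<6 lines>...
        workers=workers
    )
    self._update_fun()
    ~~~~~~~~~~~~~~~~^^
    self.f = self.fun_wrapped(xp_copy(self.x))
             ~~~~~~~~~~~~~~~~^^^^^^^^^^^^^^^^^
    return np.atleast_1d(self.fun(x))
                         ~~~~~~~~^^^
    return self.f(x, *self.args, **self.kwargs)
           ~~~~~~^^^^^^^^^^^^^^^^^^^^^^^^^^^^^^
  File "h.py", line 44, in <lambda>
    A=least_squares(f,[*xy,0.]) if len(obs)>1 else None; B=least_squares(lambda s:f(s,0.),xy)
                                                                                  ~^^^^^^
  File "h.py", line 43, in <lambda>
    f=lambda s,z=None:np.concatenate([hc([proj(p,X) for X in model(shape,s[0],s[1],s[2] if z is None else z)])-c for p,c,_ in obs])
                      ~~~~~~~~~~~~~~^^^^^^^^^^^^^^^^^^^^^^^^^^^^^^^^^^^^^^^^^^^^^^^^^^^^^^^^^^^^^^^^^^^^^^^^^^^^^^^^^^^^^^^^^^^^^^^
ValueError: need at least one array to concatenate
```

carry_out --pt "-0.24 9.52 -1.1 2.08" --pt "-0.24 9.52 -1.1 2.08" --pt "-0.24 9.52 -1.1 2.08" --pt "-0.24 9.52 -1.1 2.08" --pt "-0.24 9.52 -1.1 2.08" --pt "-0.24 9.52 -1.1 2.08" --pt "-0.24 9.52 -1.1 2.08" --pt "-0.24 9.52 -1.1 2.08" --pt "-0.24 9.52 -1.1 2.08" --pt "-0.24 9.52 -1.1 2.08"

```text
t: 33.4
eef_pos: [0.5245, 0.2521, 0.0987]
ee_rot: [3.141, 0.001, 0.218]
force: [-0.2, -0.3, 0.3]
width: 0.0876
gripper_force: 0.0
```

```bash
python3 - <<'E'
from h import *
s=arm.grab_frame('side');t=arm.grab_frame('top')
print(arm.get_state()['eef_pos'])
for p in (s,t):
    m=arm.mark_of(p,'pebble_center'); print([(k['uv'],round(k['conf'],2),atz(p,k['uv'],.008)[:2].round(4)) for k in m])
# bright-blob centroid of the pale pebble
for p in (s,t):
    u,v=np.round(proj(p,[.561,.013,.008])).astype(int); g=p['pixels'][v-12:v+13,u-12:u+13].min(2).astype(float)
    n,l,st,c=cv2.connectedComponentsWithStats((g>np.median(g)+25).astype(np.uint8)); k=1+np.argmax(st[1:,4]) if n>1 else 0
    print('blob',st[k,4],atz(p,c[k]+[u-12,v-12],.011)[:2].round(4))
for q,sh,xy in(('sieve',('cyl',.03,.036,.052),(.5377,-.223)),('spacer',('cyl',.03,.022,.036),(.5377,-.223))):
    try: fit([s,t],q,sh,xy)
    except Exception as x: print(q,'none')
E
```

```text
[0.52485588 0.25139553 0.09908653]
[([289.1, 204.4], 0.45, array([0.5539, 0.0143]))]
[([258.9, 191.9], 0.57, array([0.551 , 0.0172]))]
blob 51 [0.5596 0.0142]
blob 61 [0.558  0.0127]
sieve 2 areas [552, 508] free [ 0.5373 -0.2226 -0.0011] z0 [ 0.537  -0.2228] res [-0.56 -0.18  0.33 -0.55]
spacer none
```

The sieve is seated at (0.537, −0.223), at the right height. Grasp the tongs.

carry_out --pt "0 0.01 -0.8 0" --pt "0 0.01 -1.4 0" --pt "0 0.01 -1.8 0" --pt "0 0.01 -2.1 0" --pt "0 0.01 -2.25 0" --pt "0 0.01 -2.38 0" --pt "0 0.01 -2.38 0" --pt "0 0.01 -2.38 0" --pt "0 0.01 -2.38 0" --pt "0 0.01 -2.38 0"

```text
t: 35.05
eef_pos: [0.525, 0.2529, -0.0196]
ee_rot: [-3.141, -0.0, 0.217]
force: [-0.1, 0.6, 0.6]
width: 0.0875
gripper_force: 0.0
```

carry_out --pt "0 0 0 0" --pt "0 0 0 0" --pt "0 0 0 0" --pt "0 0 0 0" --pt "0 0 0 0" --pt "0 0 0 0" --pt "0 0 0 0" --pt "0 0 0 0" --pt "0 0 0 0" --pt "0 0 0 0" --claw 0.42 --force 25

```text
t: 36.3
eef_pos: [0.5248, 0.2528, -0.02]
ee_rot: [3.142, 0.0, 0.217]
force: [-0.3, 0.1, 0.3]
width: 0.0511
gripper_force: 5.7
```

carry_out --pt "0 0 0.4 0" --pt "0 0 0.8 0" --pt "0 0 1.2 0" --pt "-0.2 -1 1.4 0" --pt "-0.4 -2 1.4 0" --pt "-0.6 -3 1.4 0" --pt "-0.75 -4 1.4 0" --pt "-0.88 -5.14 1.4 0" --pt "-0.88 -5.14 1.4 0" --pt "-0.88 -5.14 1.4 0"

```text
t: 37.55
eef_pos: [0.4811, -0.0043, 0.0502]
ee_rot: [-3.141, -0.001, 0.216]
force: [-0.5, 0.5, -0.8]
width: 0.0508
gripper_force: 5.6
```

```bash
python3 - <<'E'
from tg import *
s=arm.grab_frame('side');t=arm.grab_frame('top')
st=arm.get_state();e=np.array(st['eef_pos']);print(e,st['ee_rot'],st['width'],st['gripper_force'])
np.save('s5.npy',s['pixels']);np.save('t5.npy',t['pixels'])
z0=e[2]+.02; print(z0)
x0=[e[0]-.0683,e[1]-.0151,.218]
try:
    for V in([s,t],[s],[t]):
        x=fit_tongs(V,x0,a=.076,xy=e[:2],z0=z0,tol=.12); d=np.array([np.cos(x[2]),np.sin(x[2])]); print('jaws',(x[:2]+.15*d).round(4),'grip',(x[:2]+.07*d).round(4))
except Exception as ex: print(ex)
for p in (s,t): print([(k['uv'],round(k['conf'],2),atz(p,k['uv'],z0+.014)[:2].round(4)) for k in arm.mark_of(p,'tongs_jaws')])
for p in (s,t):
    u,v=np.round(proj(p,[.559,.0135,.008])).astype(int); print(u,v,'pred jaw',np.round(proj(p,[e[0]+.0781,e[1]+.0173,z0+.014])))
    g=p['pixels'][v-12:v+13,u-12:u+13].min(2).astype(float)
    n,l,stt,c=cv2.connectedComponentsWithStats((g>np.median(g)+25).astype(np.uint8))
    for k in range(1,n): print('blob',stt[k,4],atz(p,c[k]+[u-12,v-12],.011)[:2].round(4))
E
```

```text
[ 0.48119462 -0.00341277  0.05008429] [-3.14150685e+00 -3.56082150e-04  2.18283200e-01] 0.05126444918342666 5.552198876539478
0.07008428592877902
0.9 495 235 303 171 214
0.44 149 261 279 235 253
[ 0.3632 -0.0233  0.1488] rms 9.88
jaws [ 0.5115 -0.0011] grip [ 0.4324 -0.0129]
0.9 495 235 303 171 214
[ 0.4094 -0.0172  0.1642] rms 4.38
jaws [0.5574 0.0073] grip [ 0.4785 -0.0058]
0.44 149 261 279 235 253
[ 0.3615 -0.0738  1.0299] rms 13.95
jaws [0.4387 0.0548] grip [ 0.3975 -0.0138]
[([291.8, 184.0], 0.95, array([0.5589, 0.0114])), ([210.4, 194.8], 0.94, array([0.3557, 0.0465]))]
[([217.3, 263.5], 0.61, array([0.3748, 0.1081])), ([278.9, 244.5], 0.33, array([ 0.4184, -0.0353])), ([262.3, 249.6], 0.15, array([0.4067, 0.0034]))]
291 204 pred jaw [292. 183.]
blob 184 [0.5755 0.0125]
blob 9 [ 0.5728 -0.0335]
260 189 pred jaw [258. 185.]
blob 9 [ 0.5605 -0.0137]
```

Side-view jaws mark (292,184) matches the prediction (292,183). Lower over the pebble, then squeeze.

carry_out --pt "0 0.02 -0.3 0" --pt "0 0.02 -0.6 0" --pt "0 0.02 -0.85 0" --pt "0 0.02 -1.05 0" --pt "0 0.02 -1.2 0" --pt "0 0.02 -1.3 0" --pt "0 0.02 -1.36 0" --pt "0 0.02 -1.36 0" --pt "0 0.02 -1.36 0" --pt "0 0.02 -1.36 0"

```text
t: 39.2
eef_pos: [0.4811, -0.0031, -0.0177]
ee_rot: [-3.142, -0.001, 0.218]
force: [-0.4, 0.0, -1.0]
width: 0.051
gripper_force: 5.6
```

```bash
python3 - <<'E'
from h import *
s=arm.grab_frame('side')
e=np.array(arm.get_state()['eef_pos']);print(e,arm.get_state()['force'])
print([(k['uv'],round(k['conf'],2),atz(s,k['uv'],.016)[:2].round(4)) for k in arm.mark_of(s,'tongs_jaws')],[(k['uv'],round(k['conf'],2),atz(s,k['uv'],.008)[:2].round(4)) for k in arm.mark_of(s,'pebble_center')])
E
```

```text
[ 0.48101558 -0.00314349 -0.01772886] [-0.89167738 -0.39559745 -1.19041095]
[([291.1, 201.2], 0.78, array([0.5602, 0.0163])), ([210.0, 192.8], 0.68, array([0.366 , 0.1229]))] []
```

carry_out --pt "0 0 0 0" --pt "0 0 0 0" --pt "0 0 0 0" --pt "0 0 0 0" --pt "0 0 0 0" --pt "0 0 0 0" --pt "0 0 0 0" --pt "0 0 0 0" --pt "0 0 0 0" --pt "0 0 0 0" --claw 1 --force 25

```text
t: 40.6
eef_pos: [0.4809, -0.0032, -0.018]
ee_rot: [-3.142, -0.0, 0.218]
force: [-0.1, 0.8, -0.7]
width: 0.0403
gripper_force: 25.0
```

Width is 40.3 mm, so the tongs are closed on the pebble. Lift and carry gently.

carry_out --pt "0 0 0.15 0" --pt "0 0 0.4 0" --pt "0 0 0.7 0" --pt "0 0 1 0" --pt "0 0 1.35 0" --pt "0 0 1.7 0" --pt "0 0 2 0" --pt "0 0 2.3 0" --pt "0 0 2.5 0" --pt "0 0 2.56 0"

```text
t: 41.85
eef_pos: [0.4811, -0.0031, 0.111]
ee_rot: [-3.141, -0.002, 0.217]
force: [0.0, -0.6, -0.5]
width: 0.04
gripper_force: 25.0
```

carry_out --pt "-0.03 -0.3 0 0" --pt "-0.1 -0.8 0 0" --pt "-0.15 -1.4 0 0" --pt "-0.2 -2 0 0" --pt "-0.25 -2.7 0 0" --pt "-0.3 -3.3 0 0" --pt "-0.35 -3.9 0 0" --pt "-0.4 -4.4 0 0" --pt "-0.44 -4.65 0 0" --pt "-0.44 -4.74 0 0"

```text
t: 43.1
eef_pos: [0.4581, -0.2409, 0.1095]
ee_rot: [-3.141, 0.001, 0.216]
force: [0.1, -0.3, -1.8]
width: 0.0401
gripper_force: 25.0
```

```bash
python3 - <<'E'
from h import *
s=arm.grab_frame('side');t=arm.grab_frame('top')
st=arm.get_state();e=np.array(st['eef_pos']);print(e,st['width'],st['gripper_force'])
zp=e[2]+.018+.008
np.save('s6.npy',s['pixels'])
for p in(s,t):
    print('pred',np.round(proj(p,[.5372,-.2228,zp]),1))
    for q in('pebble_center','tongs_jaws'): print(q,[(k['uv'],round(k['conf'],2),atz(p,k['uv'],zp)[:2].round(4)) for k in arm.mark_of(p,q)])
    for q in('pebble','sieve'): print(q,[(k['uv'],round(k['conf'],2),int(k['pixels'].sum())) for k in arm.regions_of(p,q)])
# pale blob in the original place?
u,v=np.round(proj(s,[.559,.0135,.008])).astype(int);g=s['pixels'][v-12:v+13,u-12:u+13].min(2).astype(int);print('old place',np.median(g),g.max())
u,v=np.round(proj(s,[.5372,-.2228,zp])).astype(int);print(s['pixels'][v-6:v+7:2,u-14:u+15:2].min(2))
E
```

```text
[ 0.45859644 -0.24032455  0.10975639] 0.03994244470121192 24.985046982765198
pred [323.5 241.2]
pebble_center []
tongs_jaws [([323.4, 238.8], 0.9, array([ 0.5397, -0.2169])), ([209.6, 193.6], 0.77, array([ 0.3479, -0.001 ]))]
pebble []
sieve [([325.1, 274.9], 0.72, 212)]
pred [362.7 190.8]
pebble_center []
tongs_jaws [([220.1, 263.9], 0.67, array([0.3768, 0.0928]))]
pebble []
sieve []
old place 13.0 104
[[ 16  14   5   8  18  17  18   0  23 138 132 134 134 137 137]
 [ 16  17  18   8  10  16  19  61 169 152 138 137  76  64 135]
 [ 16  18  17  20  10  13  14  16  95 217  78  49 194 170 122]
 [ 16  16  22  12  18   9  21  32  30  35  57  42  50  60 133]
 [ 16  15  20  22  17  18  18  32  36  32  32  36  34  34 120]
 [ 13  20  16  17  17  26  30  32  34  35  33  35  34  34  46]
 [ 17  21  19  26  31  33  35  34  34  32  34  32  64  33  32]]
```

carry_out --pt "0 0 0 0" --pt "0 0 0 0" --pt "0 0 0 0" --pt "0 0 0 0" --pt "0 0 0 0" --pt "0 0 0 0" --pt "0 0 0 0" --pt "0 0 0 0" --pt "0 0 0 0" --pt "0 0 0 0"

```text
t: 44.85
eef_pos: [0.4588, -0.2402, 0.11]
ee_rot: [3.142, -0.0, 0.217]
force: [0.4, -0.6, -1.4]
width: 0.04
gripper_force: 25.0
```

```bash
python3 - <<'E'
from h import *
s=arm.grab_frame('side'); save(s,'fin.png',(250,180,400,300),5)
E
```

```text
(no output)
```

View pics/fin.png

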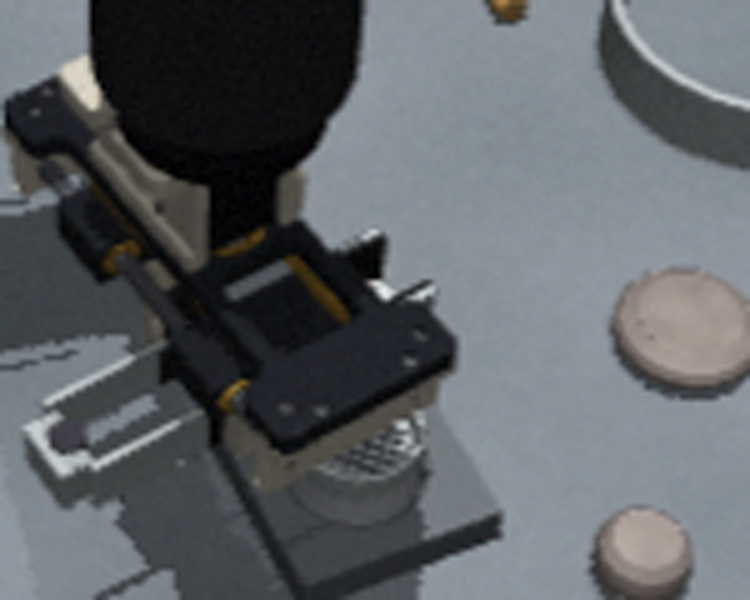

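The tongs are held with the pale pebble between the jaws at about (385,290), above the seated sieve at (370,450); both bystander stones are in place. Handing in.

```bash
python3 -c "
from station import arm
print(arm.job_done())"
```

```text
the job is handed in; nothing more can be done
None
```

I handed the job in at about 45 s: the ring is seated in the pocket, the sieve is on it, and the pebble is held in the tongs about 13 cm above the shelf over the sieve; the hand-in returned no verdict.

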